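Index the coupon holder, flip out its leg and hold its panel upright

ROBOT

A 7-joint arm with a two-finger parallel gripper is mounted at the origin on the work surface. World frame = base frame: x ahead of the robot, y to its left, z up, the work surface at z = 0. Lengths are in m, angles in rad, forces in N, time in s.
With the tool pointing down it reaches from about 0.4 to 0.85 m from the base axis. Payload 6.9 kg.
Tool frame: the origin (TCP) lies between the finger pads; the fingertips stand 19 mm ahead of it and the grasp point (between the pads) is the TCP (r.tips_ahead is the distance from the TCP to the fingertips, in m); z points along the fingers, y is the line along which they close (so a half turn about z gives the same grasp; the last joint's range is limited). The gripper opens to 85 mm and grips with 20 to 120 N. Pads are 22 mm wide; open, the fingers measure 114 mm over their backs; the gripper's body (76 mm by 85 mm) begins 54 mm behind the grasp point. The pads swing forward as they close: fully open they stand 13 mm farther back than shut.
Start: joints at [-1.185, 0.507, -0.238, 1.5, 0.126, 1.149, -0.155], TCP at [0.173, 0.601, 0.229] pointing down, gripper open.
Joint ranges: [-3.08, 3.08], [-0.24, 2.05], [-1.43, 1.35], [0, 2.5], [-1.52, 4.66], [0.17, 1.96], [-2.89, 2.89]. Speed limits (rad/s): [2.39, 2.39, 3.14, 3.14, 3.14, 3.14, 3.14].

INTERFACE

Orientations are given as [roll, pitch, yaw] about the fixed x, y, z axes, in that order (R = Rz(yaw) Ry(pitch) Rx(roll)).
In Python, from bench import r, ik, observe, snapshot, ticket gives the robot as it stands. Calls block until the motion is done:
- r.move_pose(position, orientation): joint-space move of the TCP to a pose.
- r.movel(position, vel=0.15, ori=None, max_force=None): straight line of the TCP; ori=None keeps the orientation; vel is the mean speed in m/s. With max_force (N) it stops when the force on the tool has changed by that much, and returns True; else False.
- r.goto_joints(angles): joint-space move.
- r.release() and r.gripper_close(effort=None): open the fingers fully, or close them until they stop; effort is the grip in N (None keeps the last).
- r.dwell(seconds).
- ik(position, orientation): joint angles nearest the present ones, or None.
- observe(): the state.
- snapshot(name): name is "side" or "top"; returns a dict with "pixels" (480x640x3 uint8, red, green, blue), "depth" (480x640 float32, m along the optical axis (not along the pixel's ray), 0 where there is no reading), "K" (3x3 intrinsics, pixels), "T" (4x4, takes a point from camera to world coordinates). Camera axes: x right, y up, looking along -z (the intrinsics and any distortion apply to the point x, -y, -z); pixel columns grow to the right and rows downward; lengths in m; the calibration is good to about 2 mm. A picture is of the moment at which its call begins.
A pose or a line that the arm cannot do raises r.MotionError and nothing moves.
- ticket.job_done(): hands the job in; it is judged then, once.
The state is a dict: "clock": time; "joints": joint angles; "dq": joint speeds; "tau": joint torques, N m; "tool_pos": TCP position; "eef_rot": TCP orientation; "wrist_force": force on the tool from outside, world axes, zero at the start; "torque": the same for the moment, N m; "width": finger opening in m; "grip_force": force on a finger pad.
Only numpy, scipy, OpenCV 4.12 (cv2) and the standard library are available. Lean on these libraries where they do the work, as an engineer would, in place of code of your own. Each camera call takes 0.05 s, during which the arm holds its last target. There are 200 camera calls.

TASK

Get the folded reference-coupon holder ready to read: swing the sprung index lever on its base all the way to its stop and let it spring back, then, with the panel still folded down, flip the wire leg on the panel's back over centre until it stays fully out by itself. Last, take the panel by its top handle, raise it upright and finish while still holding it there, since nothing locks the hinge and the panel would tip forward again. Leave the weight, dish and jar on the bench where they are.

Things in the scene. Friction and masses are not known exactly. Their poses are not given: they have to be found in the camera images.
- hinge (a point): Middle of the panel's hinge line, 25 mm above the bench, on the holder's fixed grey base (12 mm plate, from 95 mm at -x to 40 mm at +x of this point, 200 mm wide in y, plus a wing at +y for the lever). Its axes are the holder's: z up, y along the hinge line towards the lever, x away from the robot; yaw varies.
- panel (a joint): Panel hinge, about the holder's y. 0: folded, leaning 45 deg to the holder's -x (to the robot) on a stop, back and leg facing up. Grows as it rises: 0.785 is upright, 0.925 a rear stop. Aluminium panel 140 mm wide, 8 thick, from 15 to 195 mm from the hinge line. Free hinge: weight (about 0.9 kg, front-heavy) and a light spring tip it back to 0 from upright too (about 3 N at the handle).
- handle: Handle at the panel's top: round black grip sleeve 14 mm thick, 88 mm long, along the holder's y, turning freely on a steel hoop 225 mm from the hinge line, in the panel's plane; 23 mm is clear below it. Origin: middle of the sleeve. Panel folded: 184 mm above the bench, 159 mm to the holder's -x of the hinge. Upright: 250 mm above the bench, right over the hinge.
- leg (a joint): Pivot of the U-shaped wire leg (kickstand), about the holder's y. 0: folded, pointing to the handle, 10 deg off the panel. Grows as it swings out from the back, over and down to the holder's +x; 2.356 rad (135 deg) is fully out, at its stop. An over-centre spring drives it away from 1.15 rad to the nearer stop (up to about 3 N at the foot).
- leg_pivot (a point): Midpoint of the leg's pivot line, on the panel: 70 mm from the hinge line along the panel and 20 mm out from the panel's middle plane on its back.
- leg_foot (a point): Middle of the leg's foot bar: a round black rubber bar 12 mm thick along the holder's y, 96 mm from the pivot line; the two 10 mm side wires leave 88 mm clear between them (there is no cross-piece in the middle of the U). Folded it stands about 50 mm above the panel, measured straight down.
- lever (a joint): Sprung index lever on the base, turning about an upright axis through point lever_pivot, counter-clockwise from above as it grows. 0: at rest, the arm points from the pivot to the holder's +x turned 0.45 rad towards -y (towards the panel). 0.9: the stop, the arm turned 0.45 rad towards +y. A spring of 1 to 5 N at the peg always drives it back to 0.
- lever_pivot (a point): On the lever's axis, 45 mm above the bench at mid-thickness of the 8 mm thick arm; 35 mm to the holder's -x and 150 mm to +y of the hinge's middle.
- lever_tip (a point): Top centre of the lever's upright black peg: round, 14 mm thick, 60 mm from the lever's axis; it stands from the arm (49 mm above the bench) up to 87 mm.
- weight: Bystander: loose steel 400 g check weight with a knob, 42 mm across, 60 mm tall, origin under its centre. Not to be moved.
- dish: Bystander: loose white ceramic dish, 64 mm across, 28 mm tall, origin under its centre. Not to be moved.
- jar: Bystander: loose white jar, 52 mm across, 70 mm tall, origin under its centre. Not to be moved.

How it is judged:
On the way, in this order (a step that is already met when the one before it is completed fails the run):
1. the index lever is swung to its stop (value of joint lever above 0.8 rad), for 0.05 s.
2. the lever has sprung back to rest, free of the fingers (value of joint lever below 0.1 rad and contact force between the arm and lever below 0.1 N), for 0.2 s.
3. the leg is fully out, over centre, free of the fingers, with the panel still folded down (value of joint leg above 2.25 rad and contact force between the arm and leg below 0.1 N and value of joint panel below 0.3 rad), for 0.2 s.
4. the panel is raised upright by its handle (value of joint panel between 0.695 and 0.875 rad and contact force between the fingers and handle above 1 N), for 0.3 s.
At the end, for the whole second after the job is handed in: The fingers still hold the handle (more than 1 N), the panel is still and upright within 5 degrees (not resting on its rear stop), the leg is fully out (within 6 degrees of its stop) and untouched, and the lever is back at rest (within 6 degrees) (all of step 4 and velocity of joint panel between -0.08 and 0.08 rad/s and value of joint leg above 2.25 rad and contact force between the arm and leg below 0.1 N and value of joint lever below 0.1 rad); the arm keeps its last pose, push and grip.
It fails at once if a bystander is moved more than 30 mm (distance of any of weight, dish, jar from where it was at the start of the episode above 0.03 m).
It fails at once if a bystander is tipped over (angle between any of weight, dish, jar's own z axis and vertical above 0.6 rad).
It also fails if it takes over 72 s, if anything falls off the work surface, if the arm or the gripper's body presses on something with over 40 N, if the wrist force passes 120 N, or if a joint passes its speed limit or range.

## Working session

There is one attempt and no reset: what is moved stays moved. The work goes in short steps, each a Python script; the robot and the scene stay as the last script left them, time stands still between calls to the robot, and variables do not carry over. Pictures are saved under pics/ and viewed, at most 10 in all, crops included, and the job is handed in when it is done.

```bash
mkdir -p pics; ls
python3 - <<'E'
from bench import r,ik,observe,snapshot
import cv2,numpy as np
for n in("top","side"):
    s=snapshot(n); np.savez(f"{n}0.npz",**{k:s[k] for k in("pixels","depth","K","T")})
    cv2.imwrite(f"pics/{n}0.png",s["pixels"][:,:,::-1]); print(n,s["K"],s["T"].round(3), [k for k in s])
o=observe();print(o)
E
```

```text
pics
top [[460.45492482   0.         320.62771706]
 [  0.         460.45492482 239.27641185]
 [  0.           0.           1.        ]] [[-0.026  0.997 -0.067  0.514]
 [-0.999 -0.028 -0.024  0.029]
 [-0.026  0.066  0.997  1.197]
 [ 0.     0.     0.     1.   ]] ['pixels', 'depth', 'K', 'T']
side [[600.12395697   0.         313.6144043 ]
 [  0.         600.12395697 234.97656676]
 [  0.           0.           1.        ]] [[ 1.     0.023 -0.009  0.564]
 [-0.021  0.603 -0.798 -1.069]
 [-0.013  0.798  0.603  0.986]
 [ 0.     0.     0.     1.   ]] ['pixels', 'depth', 'K', 'T']
{'clock': 0.1, 'joints': array([-1.18552378,  0.50826235, -0.23754276,  1.50103019,  0.12572282,
        1.14888288, -0.15479883]), 'dq': array([ 0.00102858, -0.00220521, -0.00067145, -0.00137958,  0.00084115,
        0.00100234,  0.00111137]), 'tau': array([-4.14505936e-03, -6.21844625e+01, -2.19471507e+00, -2.50207686e+01,
        1.24542211e-02,  7.79880647e-03, -2.46032920e-05]), 'tool_pos': array([0.17253311, 0.60024977, 0.22791258]), 'eef_rot': array([-3.14000198e+00,  4.03929242e-05,  2.86185192e+00]), 'wrist_force': array([ 0.53733375,  0.1227469 , -0.34667243]), 'torque': array([ 0.01857406, -0.0109078 ,  0.0356322 ]), 'grip_force': 0.0, 'width': 0.08550834597518736}
```

View pics/top0.png

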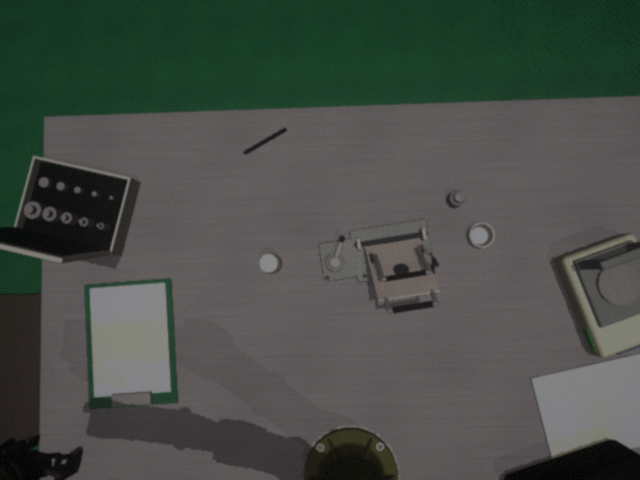

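View pics/side0.png

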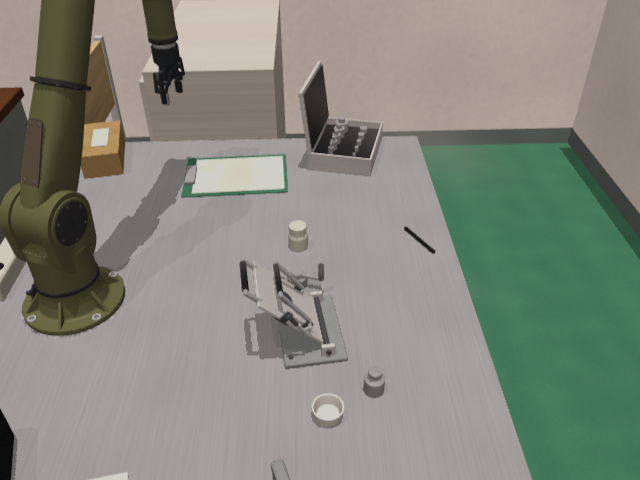

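The top view shows the holder near (395,265), with the handle bar at (413,306), leg foot about (405,276), lever peg (341,238) and pivot (335,263). The jar is at (270,263), the weight at (456,198) and the dish at (481,236). The side view agrees: handle (244,278), foot bar (278,280), peg (321,271).

```bash
cat > h.py <<'E'
import numpy as np,cv2
def rays(s,uv):
    uv=np.atleast_2d(np.asarray(uv,float)); K,T=s["K"],s["T"]
    d=np.c_[(uv[:,0]-K[0,2])/K[0,0],-(uv[:,1]-K[1,2])/K[1,1],-np.ones(len(uv))]
    return T[:3,3],d@T[:3,:3].T
def onz(s,uv,z):
    o,d=rays(s,uv); return o+d*((z-o[2])/d[:,2])[:,None]
def cloud(s,mask):
    v,u=np.nonzero(mask&(s["depth"]>0)); o,d=rays(s,np.c_[u,v]); return o+d*s["depth"][v,u][:,None],np.c_[u,v]
E
python3 - <<'E'
from h import *
t=dict(np.load("top0.npz"));d=dict(np.load("side0.npz"))
for n,s,(x0,x1,y0,y1),k in(("top",t,(305,455,205,325),5),("side",d,(230,360,240,375),4)):
    c=s["pixels"][y0:y1,x0:x1,::-1]; c=np.clip(c.astype(float)*1.6,0,255).astype(np.uint8)
    cv2.imwrite(f"pics/{n}c.png",cv2.resize(c,None,fx=k,fy=k,interpolation=cv2.INTER_CUBIC))
    m=np.zeros(s["depth"].shape,bool); m[y0:y1,x0:x1]=True
    m&=s["pixels"].max(2)<40
    nn,l,st,ce=cv2.connectedComponentsWithStats(m.astype(np.uint8))
    for i in range(1,nn):
        if st[i,4]>12:
            P,_=cloud(s,l==i); print(n,st[i],ce[i].round(1),np.median(P,0).round(3),P[:,2].max().round(3), P.mean(0).round(3))
E
```

```text
top [340 237   4   4  14] [341.3 238.5] [0.589 0.007 0.087] 0.091 [0.589 0.006 0.087]
top [431 259   6  11  32] [433.2 263.5] [ 0.524 -0.203  0.132] 0.14 [ 0.523 -0.203  0.13 ]
top [387 265  38  15 241] [403.5 272.8] [ 0.503 -0.13   0.171] 0.177 [ 0.504 -0.131  0.149]
top [393 302  39  10 203] [411.8 306.4] [ 0.431 -0.139  0.189] 0.196 [ 0.431 -0.14   0.187]
side [242 272   6  17  81] [244.4 280.2] [ 0.434 -0.161  0.19 ] 0.195 [ 0.434 -0.161  0.189]
side [277 281   5  10  33] [279.2 286.2] [ 0.503 -0.163  0.173] 0.175 [ 0.503 -0.162  0.172]
```

View pics/topc.png

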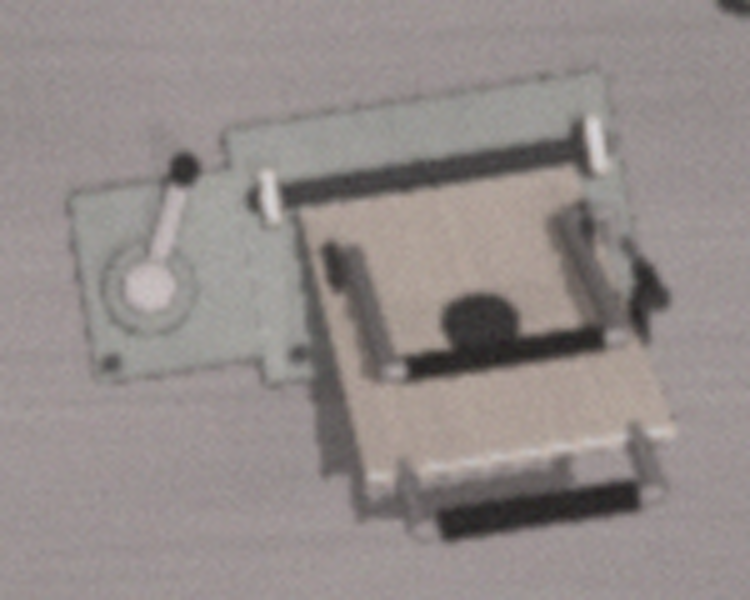

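View pics/sidec.png

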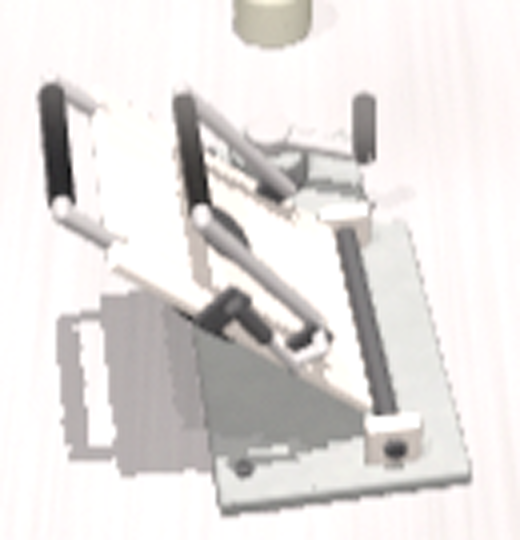

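The crops show handle bar ends (393,310)–(432.6,304) and leg foot bar ends (386,278)–(426,272.6). The lever pivot cap is at (334.8,262.4) and the peg top at (341.6,238.5). There is also a dark knob at the panel's -y edge near (433,263).

Run:
```python
from h import *
from bench import ik
from scipy.spatial.transform import Rotation as R
t=dict(np.load("top0.npz"));d=dict(np.load("side0.npz"))
def blob(s,box,th=40):
    x,y,w,h=box; m=np.zeros(s["depth"].shape,np.uint8); m[y:y+h,x:x+w]=s["pixels"][y:y+h,x:x+w].max(2)<th
    c,sz,a=cv2.minAreaRect(cv2.findNonZero(m)); b=cv2.boxPoints((c,sz,a)); e=sorted([(np.linalg.norm(b[i]-b[(i+1)%4]),i) for i in range(4)])
    m1,m2=[(b[i]+b[(i+1)%4])/2 for _,i in e[:2]]
    return sorted([m1,m2],key=lambda q:q[0])
hb=onz(t,blob(t,(388,298,50,16)),.188); fb=onz(t,[(386,278),(426,272.6)],.171)
pv=onz(t,[(334.8,262.4)],.05)[0]; pg=onz(t,[(341.4,238.5)],.087)[0]
for n,b in(("handle",hb),("foot",fb)):
    dd=b[0]-b[1]; print(n,b.mean(0).round(4),"len",np.linalg.norm(dd).round(4),"yaw",np.arctan2(-dd[0],dd[1]).round(3))
print("pivot",pv,"peg",pg,"r",np.linalg.norm((pg-pv)[:2]),"yaw from lever",np.arctan2(*(pg-pv)[1::-1])+.45)
# hinge: LSQ of yaw,x,y from 4 points
from scipy.optimize import least_squares
L=np.array([[-.159,0],[-.0905,0],[-.035,.15],[-.035+.06*np.cos(.45),.15-.06*np.sin(.45)]]);W=np.array([hb.mean(0),fb.mean(0),pv,pg])[:,:2]
rot=lambda a:np.array([[np.cos(a),-np.sin(a)],[np.sin(a),np.cos(a)]])
f=least_squares(lambda p:(L@rot(p[2]).T+p[:2]-W).ravel(),[.58,-.1,.1]);print("hinge",f.x.round(4),"res mm",(f.fun*1e3).round(1))
x,y,a=f.x; np.save("hinge.npy",f.x)
for k,(b,z) in dict(jar=((270,262),.07),weight=((456,198),.06),dish=((481,236),.028)).items(): q=onz(t,[b],z)[0];print(k,q.round(3),"holder",((q[:2]-f.x[:2])@rot(a)).round(3))
# side-view check: project handle, foot, peg predicted
for P in ([-.159,0,.184],[-.0905,0,.167],[.019,.124,.087]):
    w=np.r_[rot(a)@P[:2]+f.x[:2],P[2]];c=d["T"][:3,:3].T@(w-d["T"][:3,3]);print("side px",(d["K"]@(c*[1,-1,-1]/-c[2]))[:2].round(1),w.round(3))
def ori(tilt,yaw):  # tool z tilted by 'tilt' from down toward holder +x ; yaw 0: tool x along holder x
    M=R.from_euler('z',a)*R.from_euler('y',-tilt)*R.from_euler('x',np.pi)*R.from_euler('z',yaw); return M.as_euler('xyz')
H=lambda X,Y,Z:np.r_[rot(a)@[X,Y]+f.x[:2],Z]
for nm,P,tl,yw in [("lev",(.022,.09,.081),0,np.pi/2),("lev",(.022,.09,.081),0,-np.pi/2),("leg",(-.12,0,.18),0,0),("leg",(-.12,0,.18),0,np.pi)]+[("han",(-.159,0,.184),np.radians(q),s*np.pi/2) for q in(0,10,20,30,45) for s in(-1,1)]+[("up",(0,0,.25),0,s*np.pi/2) for s in(-1,1)]:
    j=ik(H(*P),ori(tl,yw)); print(nm,round(np.degrees(tl)),round(yw,2),None if j is None else np.round(j,2))
```

```text
handle [ 0.4313 -0.1407  0.188 ] len 0.0834 yaw 0.124
foot [ 0.4981 -0.1328  0.171 ] len 0.089 yaw 0.108
pivot [0.53269023 0.02310922 0.05      ] peg [0.58928028 0.0057551  0.087     ] r 0.059191207734154386 yaw from lever 0.1524409860552161
hinge [ 0.588  -0.1198  0.1382] res mm [-0.8 -1.   0.3  0.5 -0.   0.8  0.5 -0.2]
jar [0.538 0.182 0.07 ] holder [-0.008  0.306]
weight [ 0.683 -0.281  0.06 ] holder [ 0.072 -0.172]
dish [ 0.59  -0.347  0.028] holder [-0.03  -0.226]
side px [243.8 276. ] [ 0.431 -0.142  0.184]
side px [277.6 278.5] [ 0.498 -0.132  0.167]
side px [320.1 264.4] [0.59  0.006 0.087]
lev 0 1.57 [ 0.34  0.66 -0.55  1.76  0.44  0.85  2.87]
lev 0 -1.57 [-0.15  0.63  0.24  1.76 -0.2   0.78  0.34]
leg 0 0 [-0.37  0.48  0.9   1.93 -0.46  0.95 -0.68]
leg 0 3.14 [ 0.05  0.36  0.26  1.93 -0.12  0.87  2.07]
han 0 -1.57 [-0.22  0.35  0.67  2.01 -0.28  0.88  0.73]
han 0 1.57 [-0.5   0.51  1.15  2.01 -0.57  0.99 -2.06]
han 10 -1.57 [-0.37  0.32  0.93  2.14 -0.56  0.74  1.05]
han 10 1.57 [-0.5   0.41  1.16  2.14 -0.7   0.82 -1.92]
han 20 -1.57 [ 0.1   0.18  0.36  2.27 -0.57  0.48  1.07]
han 20 1.57 [-0.47  0.33  1.16  2.27 -0.95  0.69 -1.63]
han 30 -1.57 [ 0.54  0.15 -0.04  2.4  -1.1   0.33  1.65]
han 30 1.57 [ 0.04  0.18  0.55  2.4  -1.23  0.45 -1.34]
han 45 -1.57 None
han 45 1.57 None
up 0 -1.57 [-0.13  0.48  0.46  1.54 -0.23  1.17  0.52]
up 0 1.57 [-0.45  0.68  1.15  1.54 -0.64  1.33 -2.23]
```

```bash
cat >> h.py <<'E'
from scipy.spatial.transform import Rotation as R
from bench import r,ik,observe,snapshot,ticket
hx,hy,a=np.load("hinge.npy")
def H(X,Y,Z): c,s=np.cos(a),np.sin(a); return np.array([hx+c*X-s*Y,hy+s*X+c*Y,Z])
def ori(tilt,yaw): # tool z tilted from down towards holder +x; yaw -pi/2: fingers close along holder x
    return (R.from_euler('z',a)*R.from_euler('y',-tilt)*R.from_euler('x',np.pi)*R.from_euler('z',yaw)).as_euler('xyz')
def st(m=""):
    o=observe(); d=o["tool_pos"]-H(0,0,0); c,s=np.cos(a),np.sin(a)
    print(m,round(o["clock"],2),"holder",np.round([c*d[0]+s*d[1],-s*d[0]+c*d[1],d[2]],4),"F",o["wrist_force"].round(1),"w",round(o["width"],4),"g",round(o["grip_force"],1))
def pic(n,f,box=None,k=1):
    s=snapshot(n); c=s["pixels"]
    if box: x0,x1,y0,y1=box; c=c[y0:y1,x0:x1]
    cv2.imwrite(f"pics/{f}.png",cv2.resize(np.clip(c[:,:,::-1]*1.5,0,255).astype(np.uint8),None,fx=k,fy=k,interpolation=cv2.INTER_CUBIC)); return s
E
python3 - <<'E'
from h import *
r.gripper_close(30); o=ori(0,-np.pi/2)
r.move_pose(H(.022,.09,.24),o); st("above")
print(r.movel(H(.022,.09,.081),.1,max_force=12)); st("down")
print(r.movel(H(.024,.1625,.081),.06,max_force=20)); st("pushed")
s=pic("top","lev",(300,460,200,320),4)
r.dwell(.15)
r.movel(H(.022,.09,.081),.1); st("back")
r.movel(H(.022,.09,.24),.15); r.dwell(.2)
pic("top","lev2"); st("end")
E
```

```text
above 3.54 holder [0.0223 0.0914 0.2399] F [ 0.3  0.  -0.1] w 0.0002 g 0.0
False
down 5.28 holder [0.0224 0.0899 0.0816] F [0.1 0.4 0.2] w 0.0 g 0.0
False
pushed 6.64 holder [0.0225 0.1612 0.0811] F [-2.4 -7.4  7.5] w -0.0001 g 4.9
back 7.72 holder [0.0219 0.0914 0.0807] F [-0.   1.1  0.5] w 0.0004 g 0.0
end 9.18 holder [0.0218 0.09   0.2394] F [-0.4  0.2 -0.3] w -0.0002 g 0.0
```

View pics/lev.png

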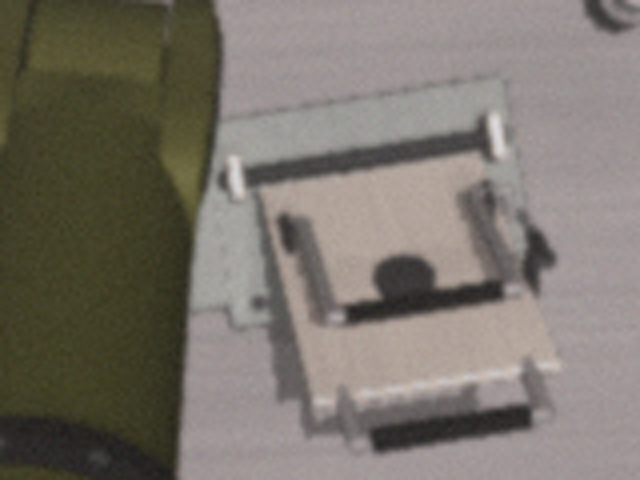

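The arm hides the lever in this view. The end force suggests it reached its stop, so I'll repeat the push slightly further and use the force profile and the side view to confirm.

Run:
```python
from h import *
r.movel(H(.022,.092,.081),.2,max_force=12)
for y in(.13,.150,.156,.160,.164,.167):
    h=r.movel(H(.024,y,.081),.06,max_force=22); st(str(h))
    if h: break
pic("side","lev3",(230,390,200,320),4); r.dwell(.1)
r.movel(H(.022,.09,.081),.12); r.movel(H(.022,.09,.24),.2); r.dwell(.1)
s=pic("side","lev4",(230,390,200,360),4); st("end")
```

```text
False 10.9 holder [0.0251 0.1295 0.0819] F [ 5.2 -3.5  5.9] w 0.0 g 3.2
False 11.38 holder [0.0245 0.1492 0.0816] F [ 2.8 -3.6  5.2] w -0.0004 g 3.3
False 11.63 holder [0.0236 0.1549 0.0814] F [ 1.5 -5.2  6.7] w -0.0 g 3.8
False 11.88 holder [0.023  0.1584 0.0813] F [-0.2 -5.2  6.3] w 0.0 g 4.2
False 12.13 holder [0.0226 0.1613 0.0813] F [-1.  -6.7  7.4] w 0.0003 g 5.2
False 12.38 holder [0.0228 0.1623 0.0817] F [ -0.6 -11.2   9.2] w -0.0002 g 7.2
end 14.42 holder [0.0214 0.0903 0.2386] F [ 1.  -0.1 -0.3] w -0.0002 g 0.0
```

View pics/lev3.png

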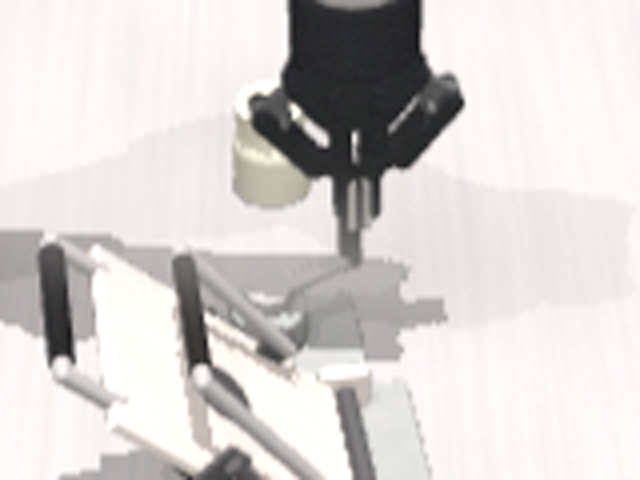

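View pics/lev4.png

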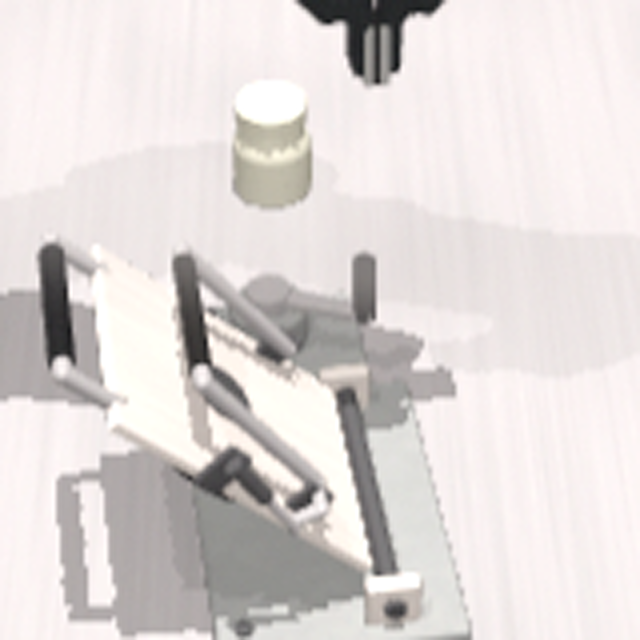

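The lever at its stop showed a hard force rise at y=0.162, and afterwards the peg is back at its rest place (364,285 in the crop). Next is the leg.

Run:
```python
from h import *
o=ori(0,0)
r.move_pose(H(-.1135,0,.26),o); st("above")
print(r.movel(H(-.1135,0,.180),.1,max_force=8)); st("down")
for f in np.radians([-35,-25,-15,0,15,30,42,54,62]):
    h=r.movel(H(-.0354+.096*np.sin(f)-.016,0,.0886+.096*np.cos(f)+.012),.06,max_force=20); st(f"{np.degrees(f):.0f} {h}")
    if h: break
else:
    r.movel(H(.03,0,.30),.15); r.dwell(.3)
s=pic("side","leg",(200,400,150,350),3); st("end")
```

```text
above 15.51 holder [-0.113   0.0005  0.2598] F [-0.2  0.2  0. ] w -0.0 g 0.0
False
down 16.46 holder [-0.1132 -0.0003  0.1805] F [ 0.2 -0.4 -0.7] w 0.0003 g 0.0
-35 False 16.73 holder [-0.1057  0.      0.1795] F [-0.4 -0.4 -0.2] w -0.0001 g 0.0
-25 False 17.15 holder [-0.0917 -0.      0.1877] F [-0.7  0.3  0.1] w 0.0001 g 0.0
-15 False 17.57 holder [-0.076   0.      0.1933] F [-0.7 -0.5 -0.4] w -0.0002 g 0.0
0 False 18.14 holder [-5.150e-02 -1.000e-04  1.964e-01] F [-0.6  0.3 -0.3] w -0.0002 g 0.0
15 False 18.71 holder [-2.660e-02 -1.000e-04  1.931e-01] F [ 0.5  0.3 -0.1] w 0.0003 g 0.0
30 False 19.27 holder [-3.500e-03 -1.000e-04  1.834e-01] F [-0.4  0.4  0.5] w -0.0 g 0.0
42 False 19.76 holder [0.0128 0.     0.1715] F [0.4 0.4 0.6] w 0.0001 g 0.0
54 False 20.24 holder [2.620e-02 1.000e-04 1.566e-01] F [ 0.5  0.2 -0.4] w 0.0001 g 0.0
62 False 20.62 holder [0.0333 0.0002 0.1451] F [ 0.2 -0.8 -0.3] w -0.0001 g 0.0
end 22.14 holder [2.990e-02 1.000e-04 2.996e-01] F [-0.1 -0.6  0.2] w 0.0004 g 0.0
```

View pics/leg.png

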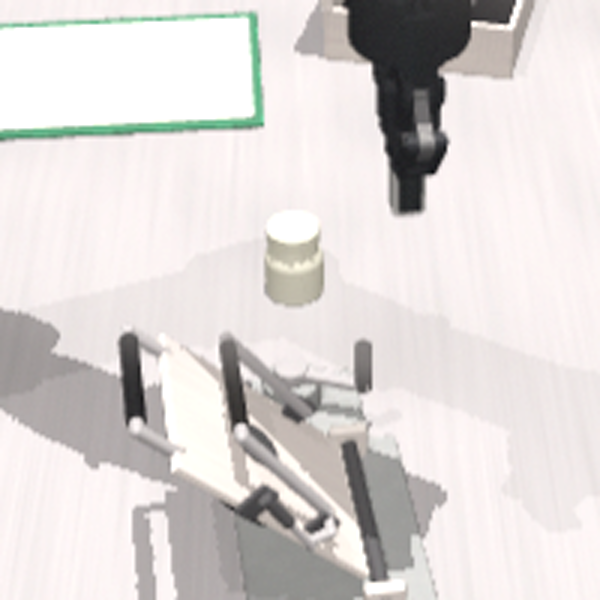

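The leg at crop (235,380) has not moved. The fingers are slimmer than assumed and passed over the bar. The retry will go lower and keep the tip well below the bar.

Run:
```python
from h import *
print(r.tips_ahead)
r.movel(H(-.02,0,.30),.25); r.movel(H(-.1135,0,.24),.25)
print(r.movel(H(-.1135,0,.1745),.08,max_force=6)); st("down")
for f,dz in zip(np.radians([-35,-28,-20,-10,0,15,30,42,54]),[.0075,.004,.002,0,0,0,0,0,0]):
    h=r.movel(H(-.0354+.096*np.sin(f)-.0125,0,.0886+.096*np.cos(f)+dz),.06,max_force=20); st(f"{np.degrees(f):.0f} {h}")
    if h: break
else:
    r.movel(H(.02,0,.30),.15); r.dwell(.3)
s=pic("side","leg2",(200,400,150,350),3); st("end")
```

```text
0.019
False
down 24.05 holder [-0.1132 -0.0003  0.1749] F [-0.2 -0.3  0.2] w 0.0005 g 0.0
-35 False 24.38 holder [-0.1023  0.      0.1749] F [-0.4 -0.5 -0.1] w 0.0001 g 0.0
-28 False 24.7 holder [-0.0925 -0.      0.1774] F [-0.5  0.6 -0. ] w 0.0001 g 0.0
-20 False 25.06 holder [-0.0803 -0.      0.1808] F [-0.5  0.   0.2] w 0.0005 g 0.0
-10 False 25.48 holder [-0.0643 -0.      0.183 ] F [-0.5 -0.  -0.1] w -0.0002 g 0.0
0 False 25.91 holder [-0.0477 -0.      0.1845] F [-0.1 -0.7 -0.6] w 0.0 g 0.0
15 False 26.48 holder [-2.310e-02 -1.000e-04  1.811e-01] F [ 0.  -0.7  0. ] w -0.0001 g 0.0
30 False 27.04 holder [ 0.000e+00 -1.000e-04  1.714e-01] F [ 0.5 -0.3 -0. ] w -0.0001 g 0.0
42 False 27.52 holder [0.0163 0.     0.1595] F [ 0.8 -0.2 -0.7] w -0.0002 g 0.0
54 False 28.01 holder [0.0297 0.     0.1446] F [ 0.1 -0.4  0.8] w -0.0 g 0.0
end 29.54 holder [0.0199 0.     0.2996] F [-0.1  0.8  0. ] w 0.0001 g 0.0
```

View pics/leg2.png

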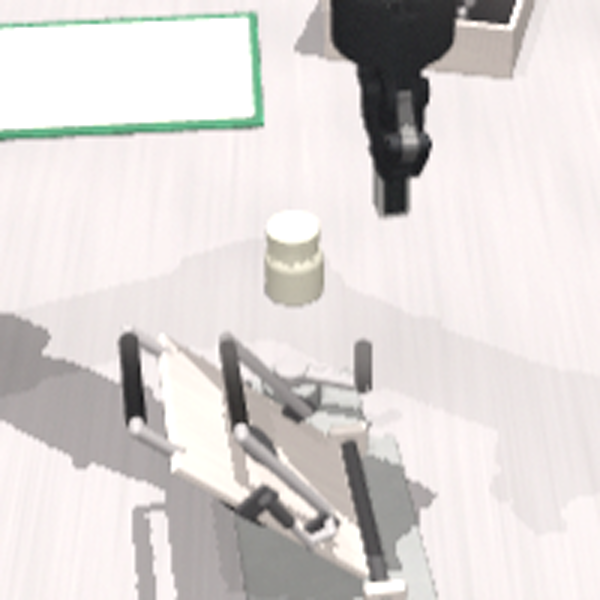

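The leg still hasn't moved and there was no contact. Before retrying I'll check the real fingertip position against the camera.

Run:
```python
from h import *
hol=lambda w:np.c_[(w[:,:2]-[hx,hy])@np.array([[np.cos(a),-np.sin(a)],[np.sin(a),np.cos(a)]]),w[:,2]]
s=snapshot("side"); t=snapshot("top"); np.savez("s1.npz",**{k:s[k] for k in("pixels","depth","K","T")}); st()
m=np.zeros((480,640),bool); m[195:226,320:345]=True
P,_=cloud(s,m); P=hol(P); P=P[P[:,2]>.15]; print("n",len(P))
for z in np.arange(.26,.34,.01):
    q=P[(P[:,2]>=z)&(P[:,2]<z+.01)]
    if len(q): print(round(z,2),len(q),q.min(0).round(4),q.max(0).round(4))
print("lowest",np.sort(P[:,2])[:10].round(4))
# foot & handle in side depth
for b in((272,285,258,300),(238,250,255,295)):
    m=np.zeros((480,640),bool); m[b[2]:b[3],b[0]:b[1]]=True; m&=s["pixels"].max(2)<45
    P,uv=cloud(s,m); P=hol(P); print(len(P),np.percentile(P,[5,50,95],axis=0).round(4).tolist())
m=np.zeros((480,640),bool); m[262:285,384:430]=True; m&=t["pixels"].max(2)<45
P,uv=cloud(t,m); P=hol(P); print("top",len(P),P.round(3)[P[:,2]>.15][::15].tolist())
```

```text
29.64 holder [ 0.02   -0.      0.2999] F [0.8 0.9 0.2] w 0.0 g 0.0
n 420
0.3 23 [ 0.0085 -0.0106  0.3017] [0.0306 0.0111 0.3099]
0.31 49 [ 0.0078 -0.0162  0.3101] [0.0306 0.0091 0.3199]
0.32 56 [ 0.0075 -0.0181  0.32  ] [0.0296 0.0099 0.3298]
0.33 33 [ 0.0077 -0.0145  0.3302] [0.0289 0.0051 0.3385]
0.34 17 [ 0.0057 -0.0301  0.3431] [0.025  0.0075 0.35  ]
lowest [0.3017 0.3022 0.3029 0.3029 0.3034 0.3035 0.3036 0.3044 0.3045 0.3045]
45 [[-0.0944, -0.0395, 0.17], [-0.0909, -0.0285, 0.1721], [-0.0866, -0.0107, 0.1751]]
105 [[-0.1644, -0.0409, 0.1862], [-0.1593, -0.0169, 0.1895], [-0.154, 0.0099, 0.192]]
top 96 [[-0.053, 0.103, 0.708], [-0.055, 0.099, 0.716], [-0.057, 0.1, 0.717], [-0.059, 0.1, 0.719], [-0.062, 0.104, 0.717], [-0.065, 0.103, 0.72], [-0.069, 0.102, 0.726]]
```

Measured closed fingertips sit at z≈0.301 with the TCP reported at 0.300. So the tips are at the reported point, not 19 mm ahead. That explains both misses, since the tips ran just above the bar's top at 0.173. I'll correct for it.

Run:
```python
from h import *
r.movel(H(-.02,0,.30),.25); r.movel(H(-.112,0,.22),.25)
print(r.movel(H(-.112,0,.159),.06,max_force=6)); st("down")
for f,dz in zip(np.radians([-35,-28,-20,-10,0,15,30,42,54]),[-.008,-.010,-.014,-.016,-.016,-.016,-.016,-.016,-.016]):
    h=r.movel(H(-.0354+.096*np.sin(f)-.0155,0,.0886+.096*np.cos(f)+dz),.06,max_force=20); st(f"{np.degrees(f):.0f} {h}")
    if h: break
else:
    r.movel(H(.0,0,.30),.15); r.dwell(.3)
s=pic("side","leg3",(200,400,150,350),3); st("end")
```

```text
False
down 31.76 holder [-0.1118 -0.0002  0.1593] F [ 0.7  0.2 -0. ] w 0.0001 g 0.0
-35 False 32.01 holder [-1.064e-01 -1.000e-04  1.592e-01] F [-2.6 -1.3  2. ] w -0.0001 g 1.7
-28 False 32.34 holder [-9.670e-02 -1.000e-04  1.635e-01] F [-5.2 -1.8  3.9] w 0.0001 g 2.8
-20 False 32.7 holder [-8.400e-02 -1.000e-04  1.648e-01] F [-2.9 -1.2  2.3] w 0.0001 g 1.8
-10 False 33.12 holder [-6.77e-02  1.00e-04  1.67e-01] F [-3.3 -1.   1.6] w 0.0002 g 1.5
0 False 33.55 holder [-0.0508  0.      0.1685] F [-2.5 -0.5  2.1] w 0.0 g 1.1
15 False 34.12 holder [-0.0259  0.0003  0.165 ] F [-1.3  0.8  0. ] w -0.0 g 0.5
30 False 34.68 holder [-2.800e-03 -1.000e-04  1.555e-01] F [-0.4 -0.1  0.2] w -0.0003 g 0.0
42 False 35.17 holder [0.0133 0.     0.1435] F [ 0.7  1.2 -0.2] w -0.0003 g 0.0
54 False 35.65 holder [0.0267 0.     0.1286] F [-0.  -0.5 -0.1] w -0.0002 g 0.0
end 37.3 holder [-0.      0.      0.2997] F [ 0.2 -0.1 -0.3] w -0.0001 g 0.0
```

View pics/leg3.png

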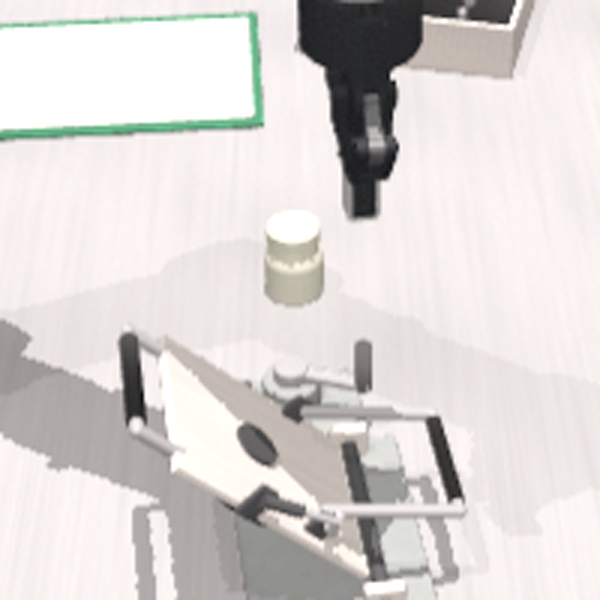

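The leg is now fully out, lying level at crop (440,460), with the panel still folded. Before grasping I'll measure the tip offset in the tilted pose.

Run:
```python
from h import *
hol=lambda w:np.c_[(w[:,:2]-[hx,hy])@np.array([[np.cos(a),-np.sin(a)],[np.sin(a),np.cos(a)]]),w[:,2]]
tl=np.radians(25); zt=np.array([np.sin(tl),0,-np.cos(tl)]); xt=np.array([np.cos(tl),0,np.sin(tl)])
r.move_pose(H(*(np.array([-.159,0,.184])-.06*zt)),ori(tl,-np.pi/2)); st("pre")
s=snapshot("side"); P,_=cloud(s,s["depth"]>0); P=hol(P)-(np.array([-.159,0,.184])-.06*zt)
k=(abs(P[:,1])<.035)&(np.linalg.norm(P,axis=1)<.06)&(P@zt<.035); P=P[k]; u=P@zt; v=P@xt
for q in np.arange(-.04,.035,.005):
    m=(u>=q)&(u<q+.005)
    if m.any(): print(round(q,3),m.sum(),"across",v[m].min().round(4),v[m].max().round(4),"y",P[m,1].min().round(3),P[m,1].max().round(3))
r.release(); st("open")
```

```text
pre 39.08 holder [-1.839e-01 -2.000e-04  2.387e-01] F [-0.   0.1  1.1] w 0.0001 g 0.0
-0.04 26 across -0.0138 0.0144 y -0.015 0.004
-0.035 33 across -0.0128 0.0131 y -0.015 0.007
-0.03 37 across -0.0133 0.0146 y -0.013 0.008
-0.025 30 across -0.0133 0.015 y -0.011 0.004
-0.02 40 across -0.0128 0.0147 y -0.016 0.007
-0.015 22 across -0.0123 0.0135 y -0.016 0.001
-0.01 16 across -0.0057 0.0108 y -0.014 -0.002
-0.005 1 across -0.006 -0.006 y -0.008 -0.008
open 39.92 holder [-0.1844 -0.      0.2384] F [ 0.6 -0.   0.3] w 0.0855 g 0.0
```

Tilted, the tips are still at the reported point along the tool axis, so it is a tool-axis offset. I'll grasp with the commanded point 16 mm past the sleeve.

```bash
cat > up.py <<'E'
from h import *
def cmd(lean):
    tl=np.radians(25)*lean/45; L=np.radians(lean); zt=np.array([np.sin(tl),0,-np.cos(tl)])
    return H(*(np.array([-.225*np.sin(L),0,.025+.225*np.cos(L)])+.016*zt)),ori(tl,-np.pi/2)
E
python3 - <<'E'
from up import *
p,o=cmd(45); print(r.movel(p,.08,ori=o,max_force=10)); st("at handle")
r.gripper_close(50); r.dwell(.2); st("gripped")
if .008<observe()["width"]<.02:
    for l in(40,35,30): print(r.movel(cmd(l)[0],.06,ori=cmd(l)[1],max_force=30)); st(f"lean {l}")
E
```

```text
False
at handle 41.02 holder [-0.1523 -0.0002  0.1699] F [-0.1 -0.9  0.2] w 0.0851 g 0.0
gripped 41.88 holder [-0.1525  0.      0.1696] F [-4.1  0.4  3.5] w 0.0117 g 48.9
False
lean 40 42.34 holder [-0.1395 -0.      0.1821] F [-5.9 -1.8  1.2] w 0.0122 g 50.1
False
lean 35 42.81 holder [-1.247e-01 -1.000e-04  1.939e-01] F [-7.7 -0.7  4.9] w 0.0117 g 50.5
False
lean 30 43.27 holder [-1.088e-01 -2.000e-04  2.045e-01] F [-8.3 -1.1  8.2] w 0.0121 g 50.8
```

Run:
```python
from up import *
for l in(24,18,12,6,2,0):
    h=r.movel(cmd(l)[0],.05,ori=cmd(l)[1],max_force=30); st(f"lean {l} {h}")
    if h: break
r.dwell(.5)
hol=lambda w:np.c_[(w[:,:2]-[hx,hy])@np.array([[np.cos(a),-np.sin(a)],[np.sin(a),np.cos(a)]]),w[:,2]]
s=snapshot("side"); P,uv=cloud(s,s["depth"]>0); P=hol(P)
k=(abs(P[:,1])<.068)&(P[:,2]>.05)&(P[:,2]<.21)&(P[:,0]>-.08)&(P[:,0]<.035)
for z in np.arange(.05,.22,.02):
    q=P[k&(P[:,2]>=z)&(P[:,2]<z+.02)]
    if len(q): print("panel z",round(z,2),len(q),np.percentile(q[:,0],[10,50,90]).round(3))
k=(abs(P[:,1])<.06)&(P[:,0]>.06)&(P[:,0]<.2)&(P[:,2]>.02); q=P[k]; print("leg",len(q),q[np.argmax(q[:,0])].round(3) if len(q) else 0)
k=np.linalg.norm(P-[.019,.124,.075],axis=1)<.02; print("peg",k.sum(),P[k].mean(0).round(3) if k.any() else 0,P[k,2].max() if k.any() else 0)
st("end"); print(np.abs(observe()["dq"]).max())
```

```text
lean 24 False 43.88 holder [-0.0885 -0.0003  0.2153] F [-7.8  0.9  9.4] w 0.0117 g 50.9
lean 18 False 44.48 holder [-0.0669 -0.0004  0.2239] F [-7.3  0.2 12.1] w 0.012 g 50.9
lean 12 False 45.08 holder [-0.0447 -0.0005  0.2301] F [-4.9  0.1 11. ] w 0.0121 g 50.8
lean 6 False 45.67 holder [-0.0219 -0.0006  0.2339] F [-4.   1.  10.8] w 0.0119 g 50.7
lean 2 False 46.12 holder [-0.0066 -0.0006  0.235 ] F [-2.7  0.8 11. ] w 0.0121 g 50.7
lean 0 False 46.42 holder [ 0.0011 -0.0007  0.2352] F [-2.7 -0.3 10.1] w 0.0122 g 50.6
panel z 0.05 55 [-0.004 -0.003  0.002]
panel z 0.07 72 [-0.004  0.003  0.032]
panel z 0.09 123 [-0.018  0.008  0.023]
panel z 0.11 79 [-0.02  -0.012 -0.001]
panel z 0.13 180 [-0.035 -0.019 -0.004]
panel z 0.15 200 [-0.033 -0.018 -0.004]
panel z 0.17 216 [-0.02  -0.012 -0.004]
panel z 0.19 170 [-0.016 -0.007 -0.004]
leg 236 [0.08  0.026 0.02 ]
peg 0 0 0
end 46.98 holder [ 0.0006 -0.0007  0.2352] F [-1.3 -0.6  9.8] w 0.0125 g 50.6
0.0020985686370308056
```

The panel face measures upright at x=-4 mm over its height, the leg foot is at its fully-out place, the grip is 50 N and everything is still. Handing in.

```bash
python3 -c "
from bench import ticket
print(ticket.job_done())"
```

```text
the job is handed in; nothing more can be done
None
```

I handed the job in at about 47 s, with the lever swung to its stop and sprung back, the leg fully out, and the panel held upright by its handle at about 50 N. The fingertips turned out to sit at the reported TCP, not 19 mm ahead of it as specified, so the first two leg pushes missed until I corrected for that. The lever was hidden from the camera in the final check, and the submission returned no verdict.

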